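# Unload the tip stands from the T-slot rail and index them to the curing lamp

## Task

Take the turntable by its steel post and turn the empty disc clockwise (seen from above) into its loading detent, with the post on the far side and the loading half, the one without the post, towards the robot. Then slide every practice-tip stand along the T-slot rail that holds it by the foot, out at the rail's open end, lift it off and stand it upright on the loading half, its whole foot flat on the disc and clear of the dividing bar. When all are on, turn the disc a quarter turn anticlockwise by the post until it drops into its other detent and the stands face the lamp panel; leave the polish bottles and the gel jar where they are.

Things in the scene. Friction and masses are not known exactly. Their poses are not given: they have to be found in the camera images.
- rail: Fixed T-slot rail, 66 wide (x), 325 long (y), 23 mm high; origin: centre of underside, on the table. Floor 6 mm thick. From y = -87.5 to +152.5 mm two lips (17 to 23 mm up) cover a cavity 46 mm wide, leaving a 20 mm slot at x = 0. The +y end is shut by a block 26 mm high; the -y end is open.
- rail_mouth (a point): On the rail's centre line and floor (6 mm above the table) where the lips end. Axes as the rail. From here the floor runs on 75 mm towards -y as an open landing without lips, 66 mm wide: a stand whose centre is more than 28 mm beyond this point can be lifted straight up.
- stand0_mid (a point): Tip stand, one of 2 to 4 alike, 0.11 to 0.22 kg, 84 mm high. Point: on its centre line, 42 mm above its underside; z up, x across, y along (the slot's y while in it). Foot 42 (x) x 52 (y) x 8 mm; neck 16 x 32 mm; grip block 24 (x) x 42 (y) mm, 22 to 60 mm above the underside: grip across x. Above it a thin stem and nail tip (15 x 45 mm). In the slot: 2 mm side play, 3 mm lift.
- stand1_mid (a point): Tip stand, one of 2 to 4 alike, 0.11 to 0.22 kg, 84 mm high. Point: on its centre line, 42 mm above its underside; z up, x across, y along (the slot's y while in it). Foot 42 (x) x 52 (y) x 8 mm; neck 16 x 32 mm; grip block 24 (x) x 42 (y) mm, 22 to 60 mm above the underside: grip across x. Above it a thin stem and nail tip (15 x 45 mm). In the slot: 2 mm side play, 3 mm lift.
- stand2_mid (a point): Tip stand, one of 2 to 4 alike, 0.11 to 0.22 kg, 84 mm high. Point: on its centre line, 42 mm above its underside; z up, x across, y along (the slot's y while in it). Foot 42 (x) x 52 (y) x 8 mm; neck 16 x 32 mm; grip block 24 (x) x 42 (y) mm, 22 to 60 mm above the underside: grip across x. Above it a thin stem and nail tip (15 x 45 mm). In the slot: 2 mm side play, 3 mm lift.
- stand3_mid (a point): Tip stand, one of 2 to 4 alike, 0.11 to 0.22 kg, 84 mm high. Point: on its centre line, 42 mm above its underside; z up, x across, y along (the slot's y while in it). Foot 42 (x) x 52 (y) x 8 mm; neck 16 x 32 mm; grip block 24 (x) x 42 (y) mm, 22 to 60 mm above the underside: grip across x. Above it a thin stem and nail tip (15 x 45 mm). In the slot: 2 mm side play, 3 mm lift.
- turntable (a joint): Disc angle about its vertical axis, rad, positive anticlockwise from above. Spring detents at 0 (loading: post far from the robot, loading half towards it) and 1.571 (loading half at the lamp). Each is felt from 0.13 off, takes up to 0.8 N m to enter or leave, and pulls the released disc to its centre from within 0.045. Else the disc stays where left (0.05 N m friction). Starts at 0.9 to 1.38; travel -0.35 to 1.95.
- deck (a point): Centre of the disc's upper face, on its axis, 24 mm above the table; axes turn with the disc, z up. Disc radius 170 mm. A dividing bar 8 mm wide, 7 mm high and 320 mm long lies along the disc's y axis. The loading half is x < 0; the post stands at x > 0.
- post_mid (a point): Middle of the disc's upright steel post (20 mm diameter, 70 mm high, at x = +115 mm on the disc), 35 mm above the disc's face; turns with the disc. A flat collar 36 mm wide, 6 mm high is at its foot.
- lampbase: Fixed base of the turntable, origin on the table under the disc's axis. The lamp panel, 200 (x) x 22 (y) mm, top 160 mm above the table, stands at y = -215 mm, facing the disc. The detent's arm, lower than the disc's face, reaches 205 mm from the axis at 62 degrees from +x towards +y.
- polish0: Bystander: closed polish bottle, 32 mm diameter, 85 mm high, origin at its underside. Leave alone.
- polish1: Bystander: closed polish bottle, 36 mm diameter, 75 mm high, origin at its underside. Leave alone.
- gel_jar: Bystander: closed gel jar, 54 mm diameter, 36 mm high, origin at its underside. Leave alone.

How it is judged:
On the way, in this order (a step that is already met when the one before it is completed fails the run):
1. the disc is turned to its loading detent (0 within 0.04 rad) (value of joint turntable between -0.04 and 0.04 rad), for 0.2 s.
2. every stand is upright and released on the loading half of the disc, the disc still at its loading detent (x of each of stand0_mid, stand1_mid, stand2_mid, stand3_mid in the frame of deck below -0.02 m and horizontal distance between each of stand0_mid, stand1_mid, stand2_mid, stand3_mid and deck below 0.145 m and z of stand0_mid in the frame of deck between 0.034 and 0.05 m and angle between each of stand0_mid, stand1_mid, stand2_mid, stand3_mid's own z axis and vertical below 0.15 rad and contact force between the fingers and stand0 below 0.5 N and z of stand1_mid in the frame of deck between 0.034 and 0.05 m and contact force between the fingers and stand1 below 0.5 N and z of stand2_mid in the frame of deck between 0.034 and 0.05 m and contact force between the fingers and stand2 below 0.5 N and z of stand3_mid in the frame of deck between 0.034 and 0.05 m and contact force between the fingers and stand3 below 0.5 N and value of joint turntable below 0.3 rad), for 0.2 s.
At the end, for the whole second after the job is handed in: Every stand present is upright (within 0.15 rad) and at rest on the disc's face, its centre more than 20 mm from the bar's line on the half away from the post and within 145 mm of the disc's axis; the fingers are off it; the disc rests in its detent at 1.571 rad within 0.04 rad (x of each of stand0_mid, stand1_mid, stand2_mid, stand3_mid in the frame of deck below -0.02 m and horizontal distance between each of stand0_mid, stand1_mid, stand2_mid, stand3_mid and deck below 0.145 m and z of stand0_mid in the frame of deck between 0.034 and 0.05 m and angle between each of stand0_mid, stand1_mid, stand2_mid, stand3_mid's own z axis and vertical below 0.15 rad and contact force between the fingers and stand0 below 0.5 N and z of stand1_mid in the frame of deck between 0.034 and 0.05 m and contact force between the fingers and stand1 below 0.5 N and z of stand2_mid in the frame of deck between 0.034 and 0.05 m and contact force between the fingers and stand2 below 0.5 N and z of stand3_mid in the frame of deck between 0.034 and 0.05 m and contact force between the fingers and stand3 below 0.5 N and linear speed of each of stand0, stand1, stand2, stand3 below 0.03 m/s and value of joint turntable between 1.531 and 1.611 rad and velocity of joint turntable between -0.05 and 0.05 rad/s); the robot touches nothing.
It fails at once if polish0 is moved more than 30 mm (distance of polish0 from where it was at the start of the episode above 0.03 m).
It fails at once if polish1 is moved more than 30 mm (distance of polish1 from where it was at the start of the episode above 0.03 m).
It fails at once if gel_jar is moved more than 30 mm (distance of gel_jar from where it was at the start of the episode above 0.03 m).
Of stand0, stand1, stand2, stand3 only 2 to 4 are there at a start; the rules pass over those that are not, and their reading is None.
At some moment in a run one of stand0, stand1, stand2, stand3 may be knocked a few centimetres aside while the robot is not near it.
Once in a run the grip may slacken for a moment while it holds something.
It also fails if it takes over 210 s, if anything falls off the work surface, if the arm or the gripper's body presses on something with over 40 N, if the wrist force passes 120 N, or if a joint passes its speed limit or range.

## Robot

A 7-joint arm with a two-finger parallel gripper is mounted at the origin on the work surface. World frame = base frame: x ahead of the robot, y to its left, z up, the work surface at z = 0. Lengths are in m, angles in rad, forces in N, time in s.
With the tool pointing down it reaches from about 0.35 to 0.9 m from the base axis. Payload 19.9 kg.
Tool frame: the origin (TCP) lies at the very end of the fingers, on their centre line; the grasp point (between the pads) lies 19 mm behind it; z points along the fingers, y is the direction in which the jaws open and shut (so a half turn about z gives the same grasp; the last joint's range is limited). The gripper opens to 85 mm and grips with 20 to 120 N. Pads are 22 mm wide; open, the fingers measure 114 mm over their backs; the gripper's body (76 mm by 85 mm) begins 54 mm behind the grasp point. The pads swing forward as they close: fully open they stand 13 mm farther back than shut.
Start: joints at [-1.246, 0.417, -0.01, 1.614, 0.005, 1.111, -0.053], TCP at [0.224, 0.584, 0.197] pointing down, gripper open.
Joint ranges: [-2.81, 2.81], [-0.39, 2.02], [-1.27, 1.25], [0.06, 2.57], [-1.19, 4.33], [0.19, 2], [-2.82, 2.82]. Speed limits (rad/s): [1.89, 1.89, 2.39, 2.39, 3.01, 3.01, 3.01].

## Interface

Orientations are given as a rotation vector (axis times angle).
In Python, from workcell import readout, eyes, bot gives the robot as it stands.
- The arm moves only by the shell command python3 -m handwheel 'ROWS' [FORCE]. ROWS is JSON, a list of rows, each a list of 7 numbers: the closure, from -1 (fully open) to 1 (shut), so that 0 is half open, then the shift along the tool's x, y, z in units of 200 mm (1.0 is 200 mm), then the turn, a rotation vector about the tool's x, y, z in units of 30 degrees (1.0 is 30 degrees). In form: [[jaw, dx, dy, dz, rx, ry, rz], ...]. A call has 1 to 20 rows; each row shifts and turns the commanded pose from where the row before left it, along the tool's axes as they then stand; what a row does not reach is not made up. A row lasts 1/10 s, in which the tool goes at most 50 mm and 8.59 degrees, less where a joint would pass 70% of its speed; a pose out of reach is approached as far as the arm can. A call with a number of a shift or a turn outside -1 to 1 is refused whole. A call with a gripper value outside its range is refused whole. The fingers move at their own pace and stop on an object; FORCE is the grip in N (left out, the last holds). Time passes only in rows, so rows that do not move let the fingers close. It gives the time, the measured TCP pose, the force and the opening at its end, in the units of the state.
- readout.observe(): the state, without advancing time (a new reading comes with each control period).
- eyes.snapshot(name): name is "scene" or "top" or "wrist"; returns a dict with "pixels" (420x560x3 uint8, blue, green, red), "z_map" (420x560 float32, m along the optical axis (not along the pixel's ray), 0 where there is no reading), "intrinsics" (3x3 intrinsics, pixels), "position" and "orientation" of the camera in the world; the wrist camera has in their place "hand_eye" (4x4, takes a point from camera to tool coordinates, whose origin is the TCP and whose axes are the flange's). Camera axes: x right, y down, z forward; pixel columns grow to the right and rows downward; lengths in m; the calibration is good to about 2 mm. A picture is of the moment at which its call begins: read the wrist's pose just before it.
- bot.hand_in(): hands the job in, once; it reports no verdict.
The state is a dict: "t": time; "qpos": joint angles; "qd": joint speeds; "tau": joint torques, N m; "eef_pos": TCP position; "tcp_rot": TCP orientation; "contact_force": force on the tool from outside, world axes, zero at the start; "ft_torque": the same for the moment, N m; "grip_width": finger opening in m.
Only numpy, scipy, OpenCV 4.12 (cv2) and the standard library are available. Lean on these libraries where they do the work, as an engineer would, in place of code of your own. Each camera call takes 0.05 s, during which the arm holds its last target. There are 200 camera calls.

## Working session

There is one attempt and no reset: what is moved stays moved. The work goes in short steps, Python scripts to look and compute and a shell command to move; the robot and the scene stay as the last step left them, time stands still between calls to the robot, and variables do not carry over. Pictures are saved under pics/ and viewed, about 12 in all and at most 16, crops included, and the job is handed in when it is done.

```bash
ls; mkdir -p pics; cat > h.py <<'E'
import numpy as np, cv2
from scipy.spatial.transform import Rotation as R
from workcell import readout, eyes, bot
def rot(o):
    o=np.array(o,float)
    if o.shape==(3,3): return o
    return R.from_rotvec(o).as_matrix() if o.size==3 else R.from_quat(o).as_matrix()
def cam(name):
    s=readout.observe(); c=eyes.snapshot(name)
    if name=='wrist':
        T=np.eye(4);T[:3,:3]=rot(s['tcp_rot']);T[:3,3]=s['eef_pos'];T=T@np.array(c['hand_eye'])
        c['Rm'],c['p']=T[:3,:3],T[:3,3]
    else: c['Rm'],c['p']=rot(c['orientation']),np.array(c['position'])
    return c
def pts(c):
    z=c['z_map'];K=np.array(c['intrinsics']);v,u=np.mgrid[:z.shape[0],:z.shape[1]]
    P=np.stack([(u-K[0,2])/K[0,0]*z,(v-K[1,2])/K[1,1]*z,z],-1)
    W=P@c['Rm'].T+c['p']; W[z==0]=np.nan; return W
def ray(c,u,v,h):
    K=np.array(c['intrinsics']);d=c['Rm']@np.array([(u-K[0,2])/K[0,0],(v-K[1,2])/K[1,1],1])
    return c['p']+d*(h-c['p'][2])/d[2]
def proj(c,p):
    q=c['Rm'].T@(np.array(p)-c['p']);K=np.array(c['intrinsics']);q=K@q;return q[:2]/q[2]
E
python3 - <<'E'
from h import *
s=readout.observe(); print({k:np.round(v,3) for k,v in s.items()})
for n in ['top','scene']:
    c=cam(n); cv2.imwrite(f'pics/{n}1.png',c['pixels']); print(n,c['orientation'],c['p'],c['intrinsics']); np.savez(f'{n}1.npz',W=pts(c),px=c['pixels'])
E
```

```text
pics
{'t': np.float64(0.0), 'qpos': array([-1.247,  0.418, -0.01 ,  1.614,  0.005,  1.111, -0.053]), 'qd': array([-0.002, -0.002,  0.001,  0.002,  0.002,  0.001, -0.001]), 'tau': array([-0.0000e+00, -8.6440e+01,  6.7800e-01, -4.3493e+01,  1.9000e-02,
        7.0000e-03, -0.0000e+00]), 'eef_pos': array([0.223, 0.583, 0.196]), 'tcp_rot': array([-5.710e-01, -3.089e+00,  2.000e-03]), 'contact_force': array([-0.886, -0.44 , -0.106]), 'ft_torque': array([ 0.058, -0.032,  0.001]), 'grip_width': np.float64(0.085)}
top [-2.14205741  2.17502957 -0.11408704] [0.50941215 0.03613718 1.13664724] [[467.26042846   0.         273.18795818]
 [  0.         467.26042846 214.27245697]
 [  0.           0.           1.        ]]
scene [-1.63364297 -2.03006376  0.76489057] [1.2269873  0.18382403 0.78364465] [[399.03146449   0.         281.33993392]
 [  0.         399.03146449 207.23524152]
 [  0.           0.           1.        ]]
```

View pics/top1.png

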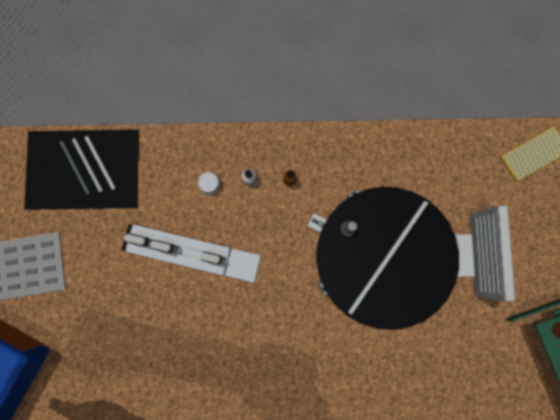

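View pics/scene1.png

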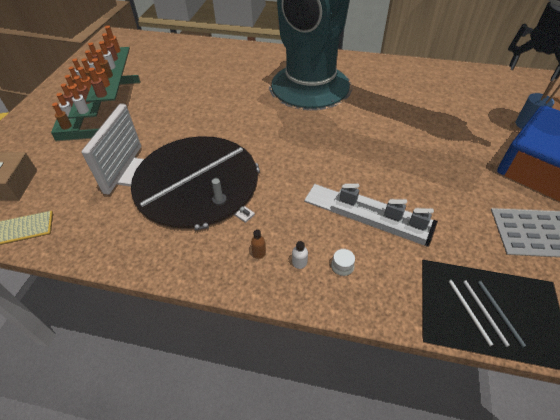

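The top view (image right = -y, up = +x) shows three stands in the rail, at about (135,239), (160,246) and (210,258), with the open landing at (243,265). The disc centre is at about (388,257) and the post at (348,228). Next I'll measure these.

```bash
python3 - <<'E'
from h import *
d=np.load('top1.npz');W=d['W'];px=d['px'].astype(int);Z=W[...,2]
X,Y=W[...,0],W[...,1]
def rep(n,m):
    m=m.astype(np.uint8);k,l,st,ce=cv2.connectedComponentsWithStats(m)
    for i in range(1,k):
        if st[i,4]>25:
            P=W[l==i]; r=cv2.minAreaRect((P[:,:2]*1000).astype(np.float32))
            print(n,np.round(ce[i]),st[i,4],'mean',np.round(np.nanmean(P,0),4),'zmax',np.nanmax(P[:,2]).round(3),'rect',np.round(r[0],1),np.round(r[1],1),round(r[2],1))
g=px.sum(2)
v,u=np.mgrid[:420,:560]
rep('disc',(g<90)&(Z>.015)&(Z<.03)&(u>290)&(u<480)&(v>170))
rep('bar',(g>250)&(Z>.02)&(Z<.045)&(u>340)&(u<440)&(v>190))
rep('post',(Z>.07)&(u>320)&(u<460)&(v>180)&(v<330))
rep('rail',(Z>.012)&(Z<.030)&(u>110)&(u<270)&(v>215)&(v<290))
rep('landing',(g>300)&(Z<.012)&(u>110)&(u<270)&(v>215)&(v<290))
rep('stands',(Z>.045)&(u>110)&(u<270)&(v>215)&(v<290))
rep('byst',(Z>.03)&(u>180)&(u<310)&(v>150)&(v<205))
rep('lamp',(Z>.1)&(u>450)&(u<530)&(v>190)&(v<310))
E
```

```text
disc [362. 239.] 6842 mean [ 0.574  -0.1647  0.0245] zmax 0.03 rect [ 583.2 -154.7] [158.7 329.7] 53.7
disc [414. 276.] 7161 mean [ 0.4857 -0.2846  0.0245] zmax 0.03 rect [ 479.9 -293.9] [156.6 327.9] 53.2
bar [388. 257.] 693 mean [ 0.531  -0.224   0.0295] zmax 0.039 rect [ 532.2 -226. ] [ 12.6 324.6] 53.6
post [352. 226.] 74 mean [ 0.5991 -0.131   0.0926] zmax 0.099 rect [ 599.5 -131.7] [18.5 18.8] 88.9
rail [176. 249.] 1993 mean [0.5572 0.2776 0.023 ] zmax 0.03 rect [557.7 279.6] [251.5  66. ] 75.6
landing [127. 219.] 32 mean [ 6.33e-01  4.03e-01 -1.00e-04] zmax 0.003 rect [632.5 404.3] [14.1 16.6] 46.4
landing [165. 219.] 45 mean [6.314e-01 3.110e-01 3.000e-04] zmax 0.004 rect [631.1 312.1] [18.7 18.5] 3.4
landing [201. 260.] 4168 mean [0.5321 0.2208 0.0015] zmax 0.012 rect [550.3 249.2] [385.9 177.3] 89.2
landing [198. 220.] 44 mean [6.281e-01 2.285e-01 4.000e-04] zmax 0.006 rect [627.5 228.5] [22.8 11.5] 7.7
landing [236. 219.] 40 mean [6.297e-01 1.371e-01 4.000e-04] zmax 0.005 rect [629.6 137. ] [18.2 14.6] 11.0
landing [250. 223.] 140 mean [6.194e-01 1.017e-01 4.000e-04] zmax 
[... 447 characters left out ...]
[34.3 24.4] 47.7
stands [136. 240.] 226 mean [0.5783 0.3582 0.0724] zmax 0.092 rect [578.8 360.4] [41.3 23.3] 75.3
stands [162. 246.] 222 mean [0.5622 0.2998 0.0724] zmax 0.09 rect [562.7 301.8] [42.  23.8] 76.3
stands [211. 258.] 207 mean [0.5344 0.1879 0.0736] zmax 0.091 rect [534.4 188.9] [41.4 23.7] 75.3
byst [249. 176.] 186 mean [0.7242 0.1003 0.0556] zmax 0.079 rect [726.9 100.9] [33.7 34.3] 85.3
byst [290. 177.] 152 mean [0.7191 0.0042 0.064 ] zmax 0.089 rect [722.7   3.4] [28.6 30. ] 89.2
byst [208. 182.] 311 mean [0.7154 0.1988 0.0362] zmax 0.042 rect [714.8 198.4] [45.8 46.6] 89.9
lamp [500. 254.] 2184 mean [ 0.532  -0.4324  0.1443] zmax 0.166 rect [ 533.4 -437.2] [199.4  26.5] 0.6
```

```bash
cat >> h.py <<'E'
def go(p,yaw=None):
    """print tool-axis shift (units) to p [m], then turn units about tool z so tool y has world yaw (deg)"""
    s=readout.observe();M=rot(s['tcp_rot']);d=M.T@(np.array(p)-s['eef_pos'])/.2
    y=np.degrees(np.arctan2(M[1,1],M[0,1]));tilt=np.degrees(np.arccos(-M[2,2]))
    print('t',round(s['t'],1),'pos',np.round(s['eef_pos'],4),'yaw',y.round(2),'tilt',tilt.round(2),'w',round(s['grip_width'],4),'F',np.round(s['contact_force'],1),'q7',round(s['qpos'][6],2))
    print('shift',np.round(d,4),'rows>=',np.ceil(np.linalg.norm(d)/.24))
    if yaw is not None:
        a=(yaw-y+90)%180-90; print('turn',round(-a/30,4),'or',round((-a-180*(-1 if a>0 else 1)*-1)/30,3))
E
python3 - <<'E'
from h import *
go([.600,-.131,.2],-36.3)
E
```

```text
t 0.1 pos [0.2235 0.5834 0.1966] yaw 69.04 tilt 0.06 w 0.0855 F [-0.4  0.  -0.7] q7 -0.05
shift [-3.0359 -2.6619 -0.0143] rows>= 17.0
turn -2.4887 or -8.489
```

```bash
A='x'; python3 -m handwheel '[[-1,-0.152,-0.133,0,0,0,0],[-1,-0.152,-0.133,0,0,0,0],[-1,-0.152,-0.133,0,0,0,0],[-1,-0.152,-0.133,0,0,0,0],[-1,-0.152,-0.133,0,0,0,0],[-1,-0.152,-0.133,0,0,0,0],[-1,-0.152,-0.133,0,0,0,0],[-1,-0.152,-0.133,0,0,0,0],[-1,-0.152,-0.133,0,0,0,0],[-1,-0.152,-0.133,0,0,0,0],[-1,-0.152,-0.133,0,0,0,0],[-1,-0.152,-0.133,0,0,0,0],[-1,-0.152,-0.133,0,0,0,0],[-1,-0.152,-0.133,0,0,0,0],[-1,-0.152,-0.133,0,0,0,0],[-1,-0.152,-0.133,0,0,0,0],[-1,-0.152,-0.133,0,0,0,0],[-1,-0.152,-0.133,0,0,0,0],[-1,-0.152,-0.133,0,0,0,0],[-1,-0.152,-0.133,0,0,0,0]]' 40
python3 -m handwheel '[[-0.3,0,0,0,0,0,0.27],[-0.3,0,0,0,0,0,0.27],[-0.3,0,0,0,0,0,0.27],[-0.3,0,0,0,0,0,0.27],[-0.3,0,0,0,0,0,0.27],[-0.3,0,0,0,0,0,0.27],[-0.3,0,0,0,0,0,0.27],[-0.3,0,0,0,0,0,0.27],[-0.3,0,0,0,0,0,0.27],[-0.3,0,0,0,0,0,0.27],[-0.3,0,0,0,0,0,0.27],[-0.3,0,0,0,0,0,0.27],[-0.3,0,0,0,0,0,0.27],[-0.3,0,0,0,0,0,0]]'
python3 - <<'E'
from h import *
go([.600,-.131,.05],-36.3)
c=cam('wrist');cv2.imwrite('pics/w1.png',c['pixels']);W=pts(c)
m=(W[...,2]>.075)&(W[...,2]<.11)
k,l,st,ce=cv2.connectedComponentsWithStats(m.astype(np.uint8))
for i in range(1,k):
    if st[i,4]>50: print(ce[i],st[i,4],np.nanmean(W[l==i],0),cv2.minAreaRect((W[l==i][:,:2]*1000).astype(np.float32)))
E
```

```text
t: 2.1
eef_pos: [0.6015, -0.132, 0.1968]
tcp_rot: [-0.571, -3.089, -0.0]
contact_force: [-0.1, 1.3, 0.4]
grip_width: 0.0854
t: 3.5
eef_pos: [0.6009, -0.1304, 0.1967]
tcp_rot: [2.804, 1.417, -0.001]
contact_force: [-0.2, 1.1, 0.1]
grip_width: 0.0558
t 3.5 pos [ 0.6009 -0.1304  0.1967] yaw -36.4 tilt 0.05 w 0.0558 F [-0.2  1.1  0.1] q7 -0.13
shift [-0.0044 -0.0018  0.7337] rows>= 4.0
turn -0.0032 or -6.003
[283.52749141 197.42611684] 582 [ 0.60012461 -0.13012726  0.09249007] ((599.3260498046875, -131.3140869140625), (19.245512008666992, 19.150197982788086), 5.786016464233398)
```

View pics/w1.png

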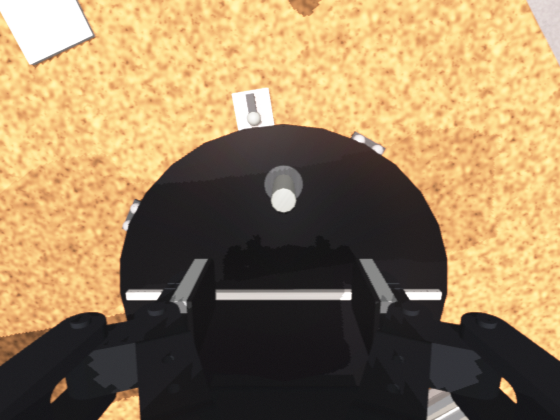

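```bash
python3 -m handwheel '[[-0.3,-0.001,-0.001,0.18,0,0,0],[-0.3,-0.001,0,0.18,0,0,0],[-0.3,-0.001,0,0.18,0,0,0],[-0.3,-0.001,0,0.17,0,0,0],[-0.3,0,0,0.02,0,0,0],[1,0,0,0,0,0,0],[1,0,0,0,0,0,0],[1,0,0,0,0,0,0],[1,0,0,0,0,0,0],[1,0,0,0,0,0,0],[1,0,0,0,0,0,0]]' 40
python3 - <<'E'
from h import *
go([.600,-.131,.05],-36.3)
E
```

```text
t: 4.65
eef_pos: [0.6016, -0.1315, 0.0531]
tcp_rot: [2.8, 1.42, 0.004]
contact_force: [-0.0, -1.3, 6.7]
grip_width: 0.0176
t 4.7 pos [ 0.6016 -0.1315  0.0531] yaw -36.22 tilt 0.17 w 0.0176 F [-0.  -1.3  6.7] q7 -0.02
shift [-0.0024 -0.0079  0.0156] rows>= 1.0
turn 0.0027 or 6.003
```

```bash
python3 -m handwheel '[[1,-0.0008,0.03,0,0,0,0.0993],[1,-0.0008,0.03,0,0,0,0.0993],[1,-0.0008,0.03,0,0,0,0.0993],[1,-0.0008,0.03,0,0,0,0.0993],[1,-0.0008,0.03,0,0,0,0.0993],[1,-0.0008,0.03,0,0,0,0.0993],[1,-0.0008,0.03,0,0,0,0.0993],[1,-0.0008,0.03,0,0,0,0.0993],[1,-0.0008,0.03,0,0,0,0.0993],[1,-0.0008,0.03,0,0,0,0.0993],[1,-0.0008,0.03,0,0,0,0.0993],[1,-0.0008,0.03,0,0,0,0.0993],[1,-0.0008,0.03,0,0,0,0.0993],[1,-0.0008,0.03,0,0,0,0.0993],[1,-0.0008,0.03,0,0,0,0.0993],[1,-0.0008,0.03,0,0,0,0.0993],[1,-0.0008,0.03,0,0,0,0.0993],[1,-0.0008,0.03,0,0,0,0.0993],[1,0,0,0,0,0,0]]' 40
python3 - <<'E'
from h import *
go([.646,-.225,.05],-90)
E
```

```text
t: 6.55
eef_pos: [0.6476, -0.2248, 0.0531]
tcp_rot: [3.141, 0.0, 0.001]
contact_force: [-7.3, 3.9, 11.0]
grip_width: 0.0171
t 6.5 pos [ 0.6476 -0.2248  0.0531] yaw -89.99 tilt 0.05 w 0.0171 F [-7.3  3.9 11. ] q7 -0.74
shift [-0.0079  0.001   0.0153] rows>= 1.0
turn 0.0003 or 6.0
```

```bash
python3 -m handwheel '[[-0.3,0,0,0,0,0,0],[-0.3,0,0,0,0,0,0],[-0.3,0,0,0,0,0,0],[-0.3,0,0,0,0,0,0],[-0.3,0,0,-0.2,0,0,0],[-0.3,0,0,-0.2,0,0,0],[-0.3,0,0,-0.2,0,0,0],[-0.3,0,0,-0.15,0,0,0]]'
python3 - <<'E'
from h import *
go([.5344,.1889,.2],-14.5)
E
```

```text
t: 7.35
eef_pos: [0.6477, -0.2244, 0.2039]
tcp_rot: [3.141, 0.003, 0.003]
contact_force: [1.0, 0.7, -1.0]
grip_width: 0.0556
t 7.3 pos [ 0.6477 -0.2244  0.2039] yaw -89.88 tilt 0.11 w 0.0556 F [ 1.   0.7 -1. ] q7 -0.82
shift [-0.5625 -2.0678  0.0168] rows>= 9.0
turn -2.5127 or -8.513
```

```bash
python3 -m handwheel '[[-0.3,-0.056,-0.207,0.0015,0,0,0],[-0.3,-0.056,-0.207,0.0015,0,0,0],[-0.3,-0.056,-0.207,0.0015,0,0,0],[-0.3,-0.056,-0.207,0.0015,0,0,0],[-0.3,-0.056,-0.207,0.0015,0,0,0],[-0.3,-0.056,-0.207,0.0015,0,0,0],[-0.3,-0.056,-0.207,0.0015,0,0,0],[-0.3,-0.056,-0.207,0.0015,0,0,0],[-0.3,-0.056,-0.207,0.0015,0,0,0],[-0.3,-0.056,-0.207,0.0015,0,0,0],[-0.3,0,0,0,0,0,-0.2792],[-0.3,0,0,0,0,0,-0.2792],[-0.3,0,0,0,0,0,-0.2792],[-0.3,0,0,0,0,0,-0.2792],[-0.3,0,0,0,0,0,-0.2792],[-0.3,0,0,0,0,0,-0.2792],[-0.3,0,0,0,0,0,-0.2792],[-0.3,0,0,0,0,0,-0.2792],[-0.3,0,0,0,0,0,-0.2792],[-0.3,0,0,0,0,0,0]]'
cat >> h.py <<'E'
def comps(c,lo,hi,box=None,amin=25,zmin=0):
    W=pts(c);Z=W[...,2];m=(Z>lo)&(Z<hi)
    if box: m&=(W[...,0]>box[0])&(W[...,0]<box[1])&(W[...,1]>box[2])&(W[...,1]<box[3])
    k,l,st,ce=cv2.connectedComponentsWithStats(m.astype(np.uint8));out=[]
    for i in range(1,k):
        if st[i,4]>amin:
            P=W[l==i];r=cv2.minAreaRect((P[:,:2]*1000).astype(np.float32))
            print('px',np.round(ce[i]),st[i,4],'rect',np.round(r[0],1),np.round(r[1],1),round(r[2],1),'z',np.nanmedian(P[:,2]).round(4),np.nanmax(P[:,2]).round(4))
E
python3 - <<'E'
from h import *
go([.5344,.1889,.032],-14.5)
c=cam('top');print('post');comps(c,.07,.11,(.45,.72,-.4,-.05));print('bar');comps(c,.028,.034,(.45,.62,-.4,-.05))
print('stands');c=cam('wrist');cv2.imwrite('pics/w2.png',c['pixels']);comps(c,.05,.1,(.4,.7,.05,.45))
comps(c,.05,.07,(.4,.7,.05,.45))
E
```

```text
t: 9.35
eef_pos: [0.5347, 0.1895, 0.1984]
tcp_rot: [-2.481, -1.926, -0.001]
contact_force: [-0.0, -0.6, 1.6]
grip_width: 0.0553
t 9.3 pos [0.5347 0.1895 0.1984] yaw -14.35 tilt 0.04 w 0.0553 F [-0.  -0.6  1.6] q7 -0.34
shift [-4.10e-03 -8.00e-04  8.32e-01] rows>= 4.0
turn 0.005 or 6.005
post
px [391. 205.] 81 rect [ 645.9 -222.9] [19.3 17.6] 88.4 z 0.0945 0.0996
bar
px [390. 257.] 403 rect [ 531.8 -225.5] [318.7  14.2] 89.9 z 0.0314 0.034
stands
px [281.  39.] 1966 rect [561.1 303.6] [41.9 23.7] 75.9 z 0.0752 0.0901
px [281. 182.] 1417 rect [532.5 196. ] [42.3 23.4] 75.5 z 0.0733 0.0906
px [281.  46.] 718 rect [561.1 303.3] [41.3 23.7] 75.7 z 0.0656 0.0699
px [281. 178.] 619 rect [532.5 196. ] [42.3 23.4] 75.5 z 0.0657 0.0685
```

View pics/w2.png

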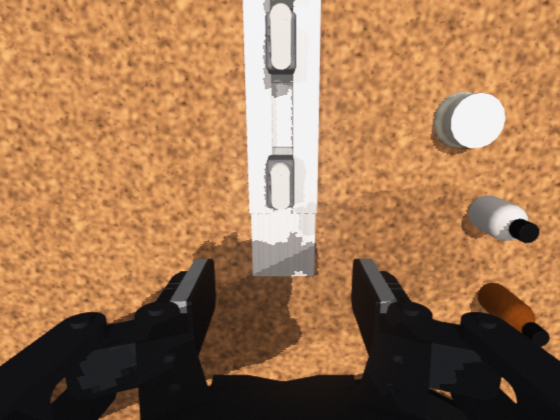

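```bash
python3 - <<'E'
from h import *
c=cam('wrist');print(ray(c,283,213,.023),ray(c,284,275,.006))
c=cam('top');comps(c,.045,.1,(.4,.7,.05,.45))
go([.5335,.1945,.032],-14.5)
E
```

```text
[0.52502804 0.15918245 0.023     ] [0.50716385 0.08716058 0.006     ]
px [214. 259.] 84 rect [530.6 182.3] [17.  23.5] 76.4 z 0.0679 0.0791
t 9.6 pos [0.5346 0.1897 0.1981] yaw -14.7 tilt 0.01 w 0.0557 F [-1.4  0.5 -0.3] q7 -0.34
shift [ 0.022  -0.0116  0.8304] rows>= 4.0
turn -0.0068 or -6.007
```

```bash
python3 -m handwheel '[[-0.3,0.011,-0.006,0.2,0,0,0],[-0.3,0.011,-0.006,0.2,0,0,0],[-0.3,0,0,0.2,0,0,0],[-0.3,0,0,0.18,0,0,0],[-0.3,0,0,0.05,0,0,0],[1,0,0,0,0,0,0],[1,0,0,0,0,0,0],[1,0,0,0,0,0,0],[1,0,0,0,0,0,0],[1,0,0,0,0,0,0],[1,0,0,0,0,0,0]]' 50
python3 - <<'E'
from h import *
go([.5256-.2506*.040,.1588-.968*.040,.034],-14.5)
E
```

```text
t: 10.65
eef_pos: [0.5343, 0.1951, 0.0339]
tcp_rot: [2.484, 1.923, 0.004]
contact_force: [-2.2, -0.6, 7.2]
grip_width: 0.0134
t 10.7 pos [0.5343 0.1951 0.0339] yaw -14.5 tilt 0.14 w 0.0134 F [-2.2 -0.6  7.2] q7 -0.2
shift [-0.3865  0.0033 -0.0011] rows>= 2.0
turn -0.0001 or -6.0
```

```bash
python3 - <<'E'
from h import *
c=cam('wrist');d=cam('scene');cv2.imwrite('pics/w3.png',np.hstack([c['pixels'][:,100:460],cv2.resize(d['pixels'][140:280,270:450],(540,420))])[:, :800]);go([0,0,0])
E
```

```text
t 10.8 pos [0.5343 0.1951 0.0339] yaw -14.5 tilt 0.14 w 0.0128 F [-2.7 -0.6  6.9] q7 -0.2
shift [-1.6137 -2.3424  0.1627] rows>= 12.0
```

View pics/w3.png

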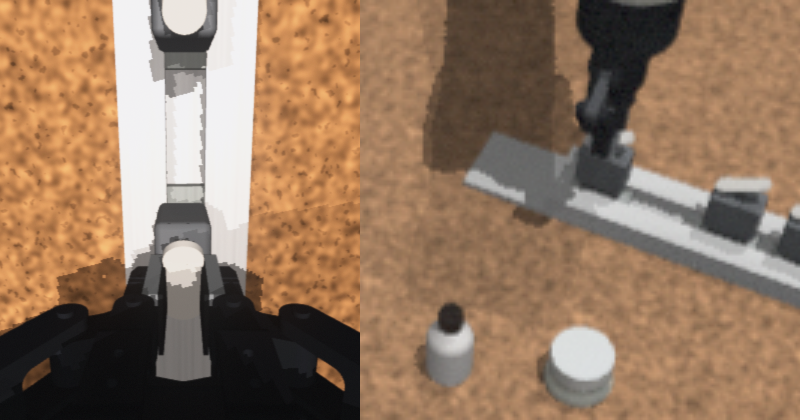

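```bash
python3 - <<'E'
from h import *
c=cam('wrist');W=pts(c);x=np.array([.968,-.2506]);y=np.array([.2506,.968]);m0=np.array([.5256,.1588])
a=(W[...,:2]-m0)@x;b=(W[...,:2]-m0)@y;Z=W[...,2]
for lo,hi in [(.0,.01),(.02,.026),(.03,.045),(.045,.06),(.06,.07),(.07,.085),(.085,.1)]:
    m=(Z>lo)&(Z<hi)&(abs(a)<.016)&(b<.1)
    if m.sum(): print(lo,hi,m.sum(),'b',np.percentile(b[m],[1,50,99]).round(4),'a',np.percentile(a[m],[1,50,99]).round(4))
E
```

```text
0.0 0.01 5141 b [-0.0643  0.0639  0.0991] a [-0.0143 -0.001   0.014 ]
0.02 0.026 2507 b [0.0308 0.0749 0.0999] a [-0.0159  0.0107  0.0159]
0.03 0.045 323 b [0.0568 0.0588 0.0591] a [-0.0138 -0.0026  0.0089]
0.045 0.06 459 b [0.0567 0.0588 0.0593] a [-0.0137 -0.0021  0.0091]
0.06 0.07 1547 b [0.0452 0.0547 0.0592] a [-0.0138 -0.0025  0.0096]
0.07 0.085 2239 b [0.0183 0.0384 0.0483] a [-0.0143 -0.0014  0.0153]
0.085 0.1 2106 b [0.0274 0.0479 0.0584] a [-0.0147 -0.0011  0.0155]
```

```bash
python3 -m handwheel '[[1,-0.048,0.0005,-0.001,0,0,0],[1,-0.048,0.0005,0,0,0,0],[1,-0.048,0.0005,0,0,0,0],[1,-0.048,0.0005,0,0,0,0],[1,-0.048,0.0005,0,0,0,0],[1,-0.048,0.0005,0,0,0,0],[1,-0.048,0.0005,0,0,0,0],[1,-0.048,0.0005,0,0,0,0],[1,0,0,0,0,0,0]]'
python3 - <<'E'
from h import *
go([.5256-.2506*.040,.1588-.968*.040,.034],-14.5)
c=cam('wrist');W=pts(c);x=np.array([.968,-.2506]);y=np.array([.2506,.968]);m0=np.array([.5256,.1588])
a=(W[...,:2]-m0)@x;b=(W[...,:2]-m0)@y;Z=W[...,2]
for lo,hi in [(.008,.02),(.03,.045),(.045,.06),(.06,.07)]:
    m=(Z>lo)&(Z<hi)&(abs(a)<.016)&(b<.1)
    if m.sum(): print(lo,hi,m.sum(),'b',np.percentile(b[m],[1,50,99]).round(4),'a',np.percentile(a[m],[1,50,99]).round(4))
E
```

```text
t: 11.7
eef_pos: [0.5149, 0.1183, 0.0328]
tcp_rot: [2.486, 1.92, 0.0]
contact_force: [0.0, 0.5, 0.0]
grip_width: 0.0001
t 11.7 pos [0.5149 0.1183 0.0328] yaw -14.62 tilt 0.02 w 0.0001 F [0.  0.5 0. ] q7 -0.07
shift [ 0.0094  0.0013 -0.0058] rows>= 1.0
turn -0.0042 or -6.004
0.008 0.02 633 b [-0.0436  0.0299  0.0729] a [-0.016  -0.0055  0.0101]
0.06 0.07 2091 b [-0.0139  0.0074  0.0276] a [-0.0117 -0.0052  0.0135]
```

```bash
python3 - <<'E'
from h import *
c=cam('wrist');d=cam('scene');cv2.imwrite('pics/w4.png',np.hstack([c['pixels'][:,100:460],cv2.resize(d['pixels'][140:280,270:450],(540,420))])[:, :800])
W=pts(c);K=np.array(c['intrinsics']);T=np.array(c['hand_eye']);print(T.round(4),K)
print('tcp px',proj(c,readout.observe()['eef_pos']))
E
```

```text
[[ 4.000e-04 -9.646e-01 -2.637e-01  6.600e-02]
 [ 1.000e+00  6.000e-04 -1.000e-03 -1.300e-03]
 [ 1.100e-03 -2.637e-01  9.646e-01 -1.772e-01]
 [ 0.000e+00  0.000e+00  0.000e+00  1.000e+00]] [[371.95573798   0.         283.03803288]
 [  0.         371.95573798 211.52141111]
 [  0.           0.           1.        ]]
tcp px [285.64732604 243.11743582]
```

View pics/w4.png

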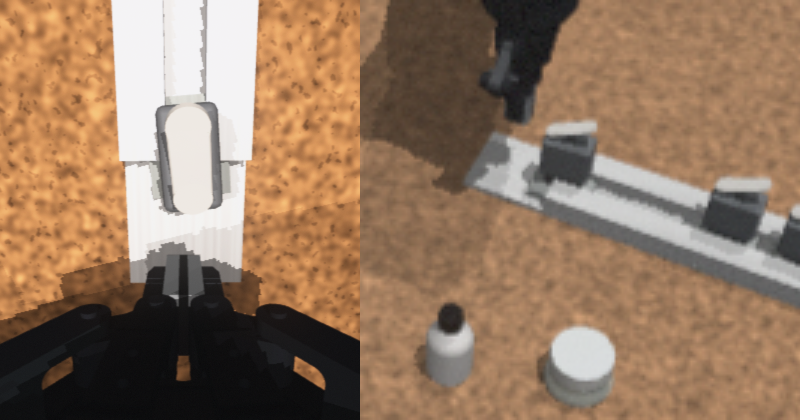

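```bash
python3 - <<'E'
from h import *
s=readout.observe();c=cam('wrist');d=cam('scene');W=pts(c)
q=proj(d,s['eef_pos']);print('scene tcp px',q,'in crop',360+(q[0]-270)*3,(q[1]-140)*3)
for v in range(245,310,5): print(v,c['z_map'][v,270].round(3),W[v,270].round(4), W[v,283].round(4))
D=pts(d)
for v in range(170,186,2): print(v,[D[v,u].round(3).tolist() for u in (318,322)])
E
```

```text
scene tcp px [322.03406632 187.8966779 ] in crop 516.1021989511969 143.69003371146854
245 0.216 [0.5039 0.1129 0.0063] [0.5112 0.1108 0.0059]
250 0.216 [0.5032 0.1101 0.0069] [0.5104 0.1077 0.0056]
255 0.148 [0.5113 0.1317 0.0715] [0.5163 0.1304 0.0715]
260 0.142 [0.5116 0.1319 0.0773] [0.5163 0.1304 0.0767]
265 0.137 [0.5118 0.1321 0.0827] [0.5163 0.1304 0.0814]
270 0.134 [0.5118 0.1316 0.0861] [0.5164 0.1305 0.0861]
275 0.129 [0.512  0.1317 0.0906] [0.5163 0.1301 0.0895]
280 0.125 [0.5123 0.132  0.0952] [0.5164 0.1306 0.0946]
285 0.121 [0.5124 0.132  0.0989] [0.5164 0.1306 0.0982]
290 0.12 [0.5122 0.1311 0.1006] [0.5164 0.1305 0.1015]
295 0.115 [0.5126 0.1318 0.1054] [0.5165 0.1309 0.1056]
300 0.111 [0.5129 0.1323 0.1097] [0.5159 0.1286 0.1044]
305 0.109 [0.5129 0.132  0.1121] [0.5154 0.1268 0.1042]
170 [[0.576, 0.113, 0.152], [0.562, 0.12, 0.141]]
172 [[0.565, 0.112, 0.136], [0.561, 0.121, 0.134]]
174 [[0.517, 0.107, 0.082], [0.558, 0.121, 0.125]]
176 [[0.52, 0.108, 0.078], [0.529, 0.119, 0.089]]
178 [[0.52, 0.108, 0.071], [0.53, 0.119, 0.083]]
180 [[0.455, 0.102, -0.002], [0.529, 0.119, 0.075]]
182 [[0.463, 0.103, -0.002], [0.462, 0.114, -0.0]]
184 [[0.471, 0.104, -0.001], [0.471, 0.115, 0.001]]
```

```bash
python3 -m handwheel '[[-0.3,0,0,-0.2,0,0,0],[-0.3,0,0,-0.2,0,0,0],[-0.3,0.08,0,0,0,0,0],[-0.3,0.08,0,0,0,0,0],[-0.3,0.08,0,0,0,0,0],[-0.3,0,0,0,0,0,0]]'
python3 - <<'E'
from h import *
c=cam('wrist');comps(c,.05,.1,(.4,.7,.05,.45));comps(c,.05,.07,(.4,.7,.05,.45))
go([.5282,.1654,-.006],-14.5)
E
```

```text
t: 12.55
eef_pos: [0.5267, 0.1692, 0.1111]
tcp_rot: [-2.481, -1.927, 0.002]
contact_force: [-0.7, -0.7, -0.2]
grip_width: 0.0555
px [286.   8.] 717 rect [556.7 285.7] [ 5.5 23.8] 75.5 z 0.0649 0.0726
px [289. 222.] 2585 rect [528.2 164.9] [42.3 24. ] 80.0 z 0.0717 0.0903
px [286.   9.] 598 rect [556.7 285.7] [ 5.5 23.8] 75.5 z 0.0641 0.0699
px [289. 213.] 1220 rect [528.3 165. ] [42.1 24. ] 80.0 z 0.0657 0.068
t 12.6 pos [0.5266 0.1676 0.1112] yaw -14.38 tilt 0.11 w 0.0551 F [-0.2  0.4  0.5] q7 -0.23
shift [-0.0075  0.011   0.5859] rows>= 3.0
turn 0.0039 or 6.004
```

```bash
python3 -m handwheel '[[-0.3,-0.009,0.009,0.15,0,0,0],[-0.3,0,0,0.15,0,0,0],[-0.3,0,0,0.15,0,0,0],[-0.3,0,0,0.09,0,0,0],[-0.3,0,0,0.04,0,0,0],[-0.3,0,0,0,0,0,0]]' 50
python3 - <<'E'
from h import *
d=cam('scene');cv2.imwrite('pics/s5.png',cv2.resize(d['pixels'][130:260,280:460],(720,520)))
go([.5282,.165,-.006],-14.5)
E
```

```text
t: 13.2
eef_pos: [0.5277, 0.1634, -0.0046]
tcp_rot: [2.485, 1.922, -0.003]
contact_force: [-1.3, 0.6, 0.3]
grip_width: 0.0553
t 13.2 pos [ 0.5283  0.1638 -0.0036] yaw -14.53 tilt 0.04 w 0.0555 F [ 0.7 -0.9  0.1] q7 -0.11
shift [ 0.0059 -0.0021  0.0118] rows>= 1.0
turn -0.0011 or -6.001
```

View pics/s5.png

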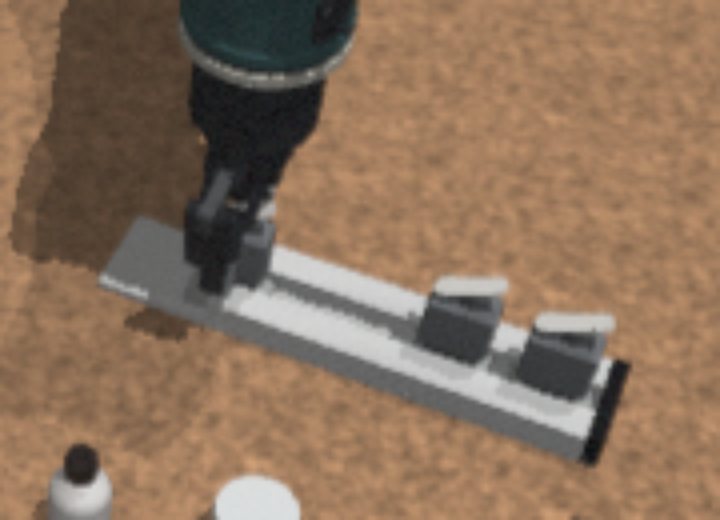

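The fingers now straddle the grip block, with the tip at about (212,290) in the crop. Both cameras put the real fingertips about 37 mm above the reported TCP, so I'll allow for that from here on.

```bash
python3 -m handwheel '[[1,0,0,0,0,0,0],[1,0,0,0,0,0,0],[1,0,0,0,0,0,0],[1,0,0,0,0,0,0],[1,0,0,0,0,0,0],[1,0,0,0,0,0,0]]' 50
python3 -m handwheel '[[1,-0.045,0,-0.003,0,0,0],[1,-0.045,0,0,0,0,0],[1,-0.045,0,0,0,0,0],[1,-0.045,0,0,0,0,0],[1,-0.045,0,0,0,0,0],[1,0,0,0,0,0,0]]'
python3 - <<'E'
from h import *
go([.5256-.2506*.040,.1588-.968*.040,-.004],-14.5)
E
```

```text
t: 13.85
eef_pos: [0.5288, 0.1645, -0.0028]
tcp_rot: [2.484, 1.923, 0.002]
contact_force: [-0.7, -0.4, 6.1]
grip_width: 0.0235
t: 14.45
eef_pos: [0.5169, 0.1188, -0.0028]
tcp_rot: [2.485, 1.921, -0.0]
contact_force: [-1.7, -5.5, 10.3]
grip_width: 0.0233
t 14.4 pos [ 0.5169  0.1188 -0.0028] yaw -14.61 tilt 0.03 w 0.0233 F [-1.7 -5.5 10.3] q7 -0.03
shift [ 0.0046 -0.0081  0.0062] rows>= 1.0
turn -0.0035 or -6.004
```

```bash
python3 -m handwheel '[[1,-0.01,0,0,0,0,0],[1,0,0,-0.03,0,0,0],[1,0,0,-0.1,0,0,0],[1,0,0,-0.2,0,0,0],[1,0,0,-0.2,0,0,0],[1,0,0,-0.1,0,0,0],[1,0,0,0,0,0,0]]'
python3 - <<'E'
from h import *
go([.466,-.305,.122],-14.5)
c=cam('wrist');comps(c,.08,.3,None,150)
E
```

```text
t: 15.15
eef_pos: [0.5175, 0.119, 0.1255]
tcp_rot: [2.484, 1.923, 0.005]
contact_force: [0.2, 0.6, -2.1]
grip_width: 0.0235
t 15.2 pos [0.5175 0.119  0.1255] yaw -14.5 tilt 0.2 w 0.0235 F [ 0.2  0.6 -2.1] q7 -0.17
shift [-2.1171  0.2812  0.0129] rows>= 9.0
turn 0.0001 or 6.0
px [282. 348.] 63287 rect [516.9 122. ] [ 47.1 116.5] 76.5 z 0.2224 0.2559
```

```bash
python3 -m handwheel '[[1,-0.2117,0.0281,0,0,0,0],[1,-0.2117,0.0281,0,0,0,0],[1,-0.2117,0.0281,0,0,0,0],[1,-0.2117,0.0281,0,0,0,0],[1,-0.2117,0.0281,0,0,0,0],[1,-0.2117,0.0281,0,0,0,0],[1,-0.2117,0.0281,0,0,0,0],[1,-0.2117,0.0281,0,0,0,0],[1,-0.2117,0.0281,0,0,0,0],[1,-0.2117,0.0281,0,0,0,0],[1,0,0,0.15,0,0,0],[1,0,0,0.15,0,0,0],[1,0,0,0.15,0,0,0],[1,0,0,0.05,0,0,0],[1,0,0,0,0,0,0]]'
python3 - <<'E'
from h import *
go([.466,-.305,.0155],-14.5)
c=cam('top');cv2.imwrite('pics/t6.png',c['pixels'])
E
```

```text
t: 16.7
eef_pos: [0.4636, -0.3049, 0.0215]
tcp_rot: [-2.482, -1.921, 0.003]
contact_force: [-0.2, -0.1, -0.2]
grip_width: 0.0233
t 16.7 pos [ 0.4636 -0.3049  0.0215] yaw -14.53 tilt 0.19 w 0.0233 F [-0.2 -0.1 -0.2] q7 0.77
shift [0.0025 0.0118 0.0298] rows>= 1.0
turn -0.0009 or -6.001
```

```bash
python3 -m handwheel '[[1,0,0,0.012,0,0,0],[1,0,0,0.01,0,0,0],[1,0,0,0.006,0,0,0],[1,0,0,0,0,0,0]]'; python3 -m handwheel '[[1,0,0,0.005,0,0,0],[0.4,0,0,0,0,0,0],[0.2,0,0,0,0,0,0],[-0.1,0,0,0,0,0,0],[-0.3,0,0,0,0,0,0],[-0.3,0,0,0,0,0,0],[-0.3,0,0,-0.2,0,0,0],[-0.3,0,0,-0.2,0,0,0],[-0.3,0,0,-0.2,0,0,0]]'
python3 - <<'E'
from h import *
c=cam('wrist');comps(c,.075,.09,None,150);comps(c,.05,.12,(.36,.7,-.4,-.05))
go([.5627,.3018,.13],-14.5)
E
```

```text
t: 17.15
eef_pos: [0.4651, -0.3052, 0.0176]
tcp_rot: [2.483, 1.923, 0.0]
contact_force: [-0.4, -1.0, -1.0]
grip_width: 0.0233
t: 18.05
eef_pos: [0.4645, -0.3053, 0.1377]
tcp_rot: [-2.484, -1.923, 0.001]
contact_force: [0.7, 0.7, -0.4]
grip_width: 0.0558
px [547.  11.] 429 rect [ 639.  -226.9] [ 5.8 16.6] 31.2 z 0.0817 0.09
px [284. 209.] 1115 rect [ 463.6 -304.9] [42.4 23.8] 76.0 z 0.0839 0.09
px [534. 323.] 560 rect [ 615.8 -425.7] [ 3.8 31.4] 85.9 z 0.0817 0.0899
px [332. 367.] 914 rect [ 465.3 -426.4] [62.5  5.7] 3.0 z 0.0801 0.09
px [535.  14.] 1277 rect [ 639.6 -224.3] [ 9.2 19.4] 13.0 z 0.0701 0.0941
px [284. 211.] 2573 rect [ 463.7 -305. ] [42.4 24. ] 75.5 z 0.0886 0.1091
t 18.1 pos [ 0.4665 -0.3072  0.1435] yaw -14.56 tilt 0.35 w 0.0557 F [ 3.9 -3.9  9.7] q7 0.66
shift [ 3.0683 -0.3003  0.0618] rows>= 13.0
turn -0.0021 or -6.002
```

```bash
python3 -m handwheel '[[-0.3,0.2192,-0.0214,0,0,0,0],[-0.3,0.2192,-0.0214,0,0,0,0],[-0.3,0.2192,-0.0214,0,0,0,0],[-0.3,0.2192,-0.0214,0,0,0,0],[-0.3,0.2192,-0.0214,0,0,0,0],[-0.3,0.2192,-0.0214,0,0,0,0],[-0.3,0.2192,-0.0214,0,0,0,0],[-0.3,0.2192,-0.0214,0,0,0,0],[-0.3,0.2192,-0.0214,0,0,0,0],[-0.3,0.2192,-0.0214,0,0,0,0],[-0.3,0.2192,-0.0214,0,0,0,0],[-0.3,0.2192,-0.0214,0,0,0,0],[-0.3,0.2192,-0.0214,0,0,0,0],[-0.3,0.2192,-0.0214,0,0,0,0],[-0.3,0,0,0,0,0,0]]'
python3 - <<'E'
from h import *
c=cam('wrist');comps(c,.05,.068,(.4,.7,.05,.45));comps(c,.05,.1,(.4,.7,.05,.45))
go([.5615,.3035,-.006],-14.5)
E
```

```text
t: 19.6
eef_pos: [0.5597, 0.3107, 0.1353]
tcp_rot: [-2.476, -1.932, -0.0]
contact_force: [-2.0, -0.9, -1.1]
grip_width: 0.0555
px [278. 126.] 479 rect [570.  364.9] [41.5  7.6] 75.2 z 0.0658 0.0679
px [308. 127.] 386 rect [585.9 360.9] [41.4  7. ] 75.7 z 0.0657 0.0678
px [289. 208.] 1020 rect [561.6 304.4] [41.4 24. ] 75.6 z 0.0657 0.0678
px [293. 126.] 2396 rect [577.9 362.9] [41.5 23.6] 75.6 z 0.0752 0.0906
px [290. 215.] 2145 rect [561.5 304.2] [42. 24.] 75.6 z 0.0715 0.0905
t 19.6 pos [0.56   0.307  0.1355] yaw -14.25 tilt 0.03 w 0.056 F [ 0.1 -1.9  0.3] q7 -0.43
shift [-0.0146  0.0117  0.7074] rows>= 3.0
turn 0.0084 or 6.008
```

```bash
python3 -m handwheel '[[-0.3,-0.011,0.012,0.2,0,0,0.008],[-0.3,0,0,0.2,0,0,0],[-0.3,0,0,0.18,0,0,0],[-0.3,0,0,0.09,0,0,0],[-0.3,0,0,0.025,0,0,0],[-0.3,0,0,0,0,0,0],[1,0,0,0,0,0,0],[1,0,0,0,0,0,0],[1,0,0,0,0,0,0],[1,0,0,0,0,0,0],[1,0,0,0,0,0,0],[1,0,0,0,0,0,0]]'
python3 - <<'E'
from h import *
go([.5256-.2506*.042,.1588-.968*.042,-.003],-14.5)
E
```

```text
t: 20.85
eef_pos: [0.563, 0.3017, -0.0013]
tcp_rot: [-2.488, -1.918, -0.003]
contact_force: [-2.0, -0.6, 9.0]
grip_width: 0.023
t 20.9 pos [ 0.563   0.3017 -0.0013] yaw -14.73 tilt 0.11 w 0.023 F [-2.  -0.6  9. ] q7 -0.33
shift [-0.9487  0.0014  0.0073] rows>= 4.0
turn -0.0077 or -6.008
```

```bash
python3 -m handwheel '[[1,-0.045,0,0,0,0,0],[1,-0.048,0,0,0,0,0],[1,-0.048,0,0,0,0,0],[1,-0.048,0,0,0,0,0],[1,-0.048,0,0,0,0,0],[1,-0.048,0,0,0,0,0],[1,-0.048,0,0,0,0,0],[1,-0.048,0,0,0,0,0],[1,-0.048,0,0,0,0,0],[1,-0.048,0,0,0,0,0]]'
python3 -m handwheel '[[1,-0.048,0,0,0,0,0],[1,-0.048,0,0,0,0,0],[1,-0.048,0,0,0,0,0],[1,-0.048,0,0,0,0,0],[1,-0.048,0,0,0,0,0],[1,-0.048,0,0,0,0,0],[1,-0.048,0,0,0,0,0],[1,-0.048,0,0,0,0,0],[1,-0.048,0,0,0,0,0],[1,-0.043,0,0,0,0,0],[1,0,0,0,0,0,0]]'
python3 - <<'E'
from h import *
go([.5256-.2506*.042,.1588-.968*.042,-.003],-14.5)
E
```

```text
t: 21.85
eef_pos: [0.5392, 0.2099, -0.0013]
tcp_rot: [-2.487, -1.919, -0.005]
contact_force: [0.8, 4.3, 7.1]
grip_width: 0.0238
t: 22.95
eef_pos: [0.5149, 0.1165, -0.0013]
tcp_rot: [2.488, 1.916, 0.004]
contact_force: [-2.2, -5.7, 14.2]
grip_width: 0.0236
t 22.9 pos [ 0.5149  0.1165 -0.0013] yaw -14.8 tilt 0.15 w 0.0236 F [-2.2 -5.7 14.2] q7 -0.03
shift [ 0.0083 -0.0014  0.0085] rows>= 1.0
turn -0.0099 or -6.01
```

```bash
python3 -m handwheel '[[1,0,0,-0.03,0,0,0],[1,0,0,-0.1,0,0,0],[1,0,0,-0.2,0,0,0],[1,0,0,-0.2,0,0,0],[1,0,0,-0.1,0,0,0],[1,0,0,0,0,0,0]]'
python3 - <<'E'
from h import *
go([.466,-.225,.122],-14.5)
c=cam('wrist');W=pts(c);y=np.array([.2506,.968]);s=readout.observe();b=(W[...,:2]-s['eef_pos'][:2])@y;Z=W[...,2]-s['eef_pos'][2]
m=(Z>.03)&(Z<.066)&(abs(b)<.04);print('block b rel tcp',np.nanpercentile(b[m],[1,99]).round(4))
E
```

```text
t: 23.55
eef_pos: [0.5153, 0.1178, 0.1263]
tcp_rot: [2.487, 1.918, 0.007]
contact_force: [-0.3, 0.1, -1.5]
grip_width: 0.0237
t 23.6 pos [0.5153 0.1178 0.1263] yaw -14.72 tilt 0.27 w 0.0237 F [-0.3  0.1 -1.5] q7 -0.18
shift [-1.7204  0.197   0.0163] rows>= 8.0
turn -0.0072 or -6.007
block b rel tcp [0.006  0.0234]
```

```bash
python3 -m handwheel '[[1,-0.215,0.0246,0,0,0,0],[1,-0.215,0.0246,0,0,0,0],[1,-0.215,0.0246,0,0,0,0],[1,-0.215,0.0246,0,0,0,0],[1,-0.215,0.0246,0,0,0,0],[1,-0.215,0.0246,0,0,0,0],[1,-0.215,0.0246,0,0,0,0],[1,-0.215,0.0246,0,0,0,0],[1,0,0,0.15,0,0,0],[1,0,0,0.15,0,0,0],[1,0,0,0.15,0,0,0],[1,0,0,0.05,0,0,0],[1,0,0,0,0,0,0]]'
python3 - <<'E'
from h import *
go([.466,-.225,.0167],-14.5)
E
```

```text
t: 24.9
eef_pos: [0.4633, -0.2254, 0.0221]
tcp_rot: [-2.487, -1.916, 0.003]
contact_force: [-0.5, 0.2, -1.4]
grip_width: 0.023
t 24.9 pos [ 0.4633 -0.2254  0.0221] yaw -14.76 tilt 0.18 w 0.023 F [-0.5  0.2 -1.4] q7 0.65
shift [0.0056 0.0128 0.0268] rows>= 1.0
turn -0.0088 or -6.009
```

```bash
python3 -m handwheel '[[1,0,0,0.012,0,0,0],[1,0,0,0.01,0,0,0],[1,0,0,0.006,0,0,0],[1,0,0,0,0,0,0]]'; python3 -m handwheel '[[0.4,0,0,0,0,0,0],[0.2,0,0,0,0,0,0],[-0.1,0,0,0,0,0,0],[-0.3,0,0,0,0,0,0],[-0.3,0,0,0,0,0,0],[-0.3,0,0,-0.2,0,0,0],[-0.3,0,0,-0.2,0,0,0],[-0.3,0,0,-0.2,0,0,0]]'
python3 - <<'E'
from h import *
c=cam('wrist');comps(c,.075,.09,(.36,.6,-.4,-.05),150);comps(c,.05,.12,(.36,.6,-.4,-.05))
go([.5779,.3629,.14],-14.5)
E
```

```text
t: 25.3
eef_pos: [0.4648, -0.2255, 0.0181]
tcp_rot: [2.487, 1.918, 0.001]
contact_force: [-0.4, 0.3, -2.0]
grip_width: 0.0237
t: 26.1
eef_pos: [0.464, -0.2257, 0.139]
tcp_rot: [-2.488, -1.917, 0.001]
contact_force: [1.3, -0.1, 0.8]
grip_width: 0.0554
px [284. 205.] 1110 rect [ 464.1 -223.4] [42.2 24. ] 76.0 z 0.0839 0.09
px [312. 308.] 1142 rect [ 464.2 -304.2] [41.7 23.8] 75.8 z 0.084 0.0861
px [284. 207.] 2543 rect [ 464.1 -223.4] [42.2 24. ] 76.0 z 0.0893 0.1087
px [313. 310.] 2498 rect [ 463.9 -304.7] [42.9 24.1] 75.6 z 0.0843 0.1085
t 26.1 pos [ 0.4662 -0.2274  0.1445] yaw -14.82 tilt 0.32 w 0.0556 F [ 5.2 -3.8  8.9] q7 0.5
shift [ 2.996  -0.2149  0.0206] rows>= 13.0
turn -0.0107 or -6.011
```

```bash
python3 -m handwheel '[[-0.3,0.214,-0.0154,0,0,0,0],[-0.3,0.214,-0.0154,0,0,0,0],[-0.3,0.214,-0.0154,0,0,0,0],[-0.3,0.214,-0.0154,0,0,0,0],[-0.3,0.214,-0.0154,0,0,0,0],[-0.3,0.214,-0.0154,0,0,0,0],[-0.3,0.214,-0.0154,0,0,0,0],[-0.3,0.214,-0.0154,0,0,0,0],[-0.3,0.214,-0.0154,0,0,0,0],[-0.3,0.214,-0.0154,0,0,0,0],[-0.3,0.214,-0.0154,0,0,0,0],[-0.3,0.214,-0.0154,0,0,0,0],[-0.3,0.214,-0.0154,0,0,0,0],[-0.3,0.214,-0.0154,0,0,0,0],[-0.3,0,0,0,0,0,0],[-0.3,0,0,0,0,0,0]]'
python3 - <<'E'
from h import *
c=cam('wrist');comps(c,.05,.068,(.4,.7,.05,.45));comps(c,.05,.1,(.4,.7,.05,.45))
go([.5779,.3629,-.004],-14.5)
E
```

```text
t: 27.75
eef_pos: [0.5749, 0.3654, 0.137]
tcp_rot: [2.486, 1.92, -0.001]
contact_force: [-0.1, -1.7, -0.1]
grip_width: 0.0558
px [289. 201.] 963 rect [577.8 363.4] [41.3 24. ] 75.3 z 0.0657 0.068
px [290. 209.] 2116 rect [577.8 363.2] [41.7 24. ] 75.3 z 0.0725 0.09
t 27.8 pos [0.5752 0.3643 0.1373] yaw -14.76 tilt 0.05 w 0.056 F [-0.1 -1.   1. ] q7 -0.51
shift [-0.0024  0.0147  0.7066] rows>= 3.0
turn -0.0085 or -6.009
```

```bash
python3 -m handwheel '[[-0.3,-0.002,0.014,0.2,0,0,-0.008],[-0.3,0,0,0.2,0,0,0],[-0.3,0,0,0.18,0,0,0],[-0.3,0,0,0.09,0,0,0],[-0.3,0,0,0.028,0,0,0],[-0.3,0,0,0,0,0,0],[1,0,0,0,0,0,0],[1,0,0,0,0,0,0],[1,0,0,0,0,0,0],[1,0,0,0,0,0,0],[1,0,0,0,0,0,0],[1,0,0,0,0,0,0]]'
python3 - <<'E'
from h import *
go([.5256-.2506*.042,.1588-.968*.042,-.003],-14.5)
E
```

```text
t: 29.0
eef_pos: [0.5785, 0.3643, -0.0003]
tcp_rot: [-2.484, -1.923, -0.003]
contact_force: [-0.7, -0.5, 8.5]
grip_width: 0.0234
t 29.0 pos [ 5.785e-01  3.643e-01 -3.000e-04] yaw -14.49 tilt 0.11 w 0.0234 F [-0.7 -0.5  8.5] q7 -0.42
shift [-1.2708e+00  9.0000e-04  1.1300e-02] rows>= 6.0
turn 0.0003 or 6.0
```

```bash
python3 -m handwheel '[[1,-0.05,0,0,0,0,0],[1,-0.05,0,0,0,0,0],[1,-0.05,0,0,0,0,0],[1,-0.05,0,0,0,0,0],[1,-0.05,0,0,0,0,0],[1,-0.05,0,0,0,0,0],[1,-0.05,0,0,0,0,0],[1,-0.05,0,0,0,0,0],[1,-0.05,0,0,0,0,0],[1,-0.05,0,0,0,0,0],[1,-0.05,0,0,0,0,0],[1,-0.05,0,0,0,0,0]]'
python3 -m handwheel '[[1,-0.05,0,0,0,0,0],[1,-0.05,0,0,0,0,0],[1,-0.05,0,0,0,0,0],[1,-0.05,0,0,0,0,0],[1,-0.05,0,0,0,0,0],[1,-0.05,0,0,0,0,0],[1,-0.05,0,0,0,0,0],[1,-0.05,0,0,0,0,0],[1,-0.05,0,0,0,0,0],[1,-0.05,0,0,0,0,0],[1,-0.05,0,0,0,0,0],[1,-0.05,0,0,0,0,0],[1,-0.05,0,0,0,0,0],[1,-0.02,0,0,0,0,0],[1,0,0,0,0,0,0]]'
python3 - <<'E'
from h import *
go([.5256-.2506*.042,.1588-.968*.042,-.003],-14.5)
E
```

```text
t: 30.2
eef_pos: [0.5489, 0.2486, -0.0003]
tcp_rot: [-2.483, -1.924, -0.006]
contact_force: [2.2, 3.6, 8.1]
grip_width: 0.0234
t: 31.7
eef_pos: [0.5156, 0.1178, -0.0004]
tcp_rot: [2.484, 1.922, 0.005]
contact_force: [-0.3, -1.9, 13.2]
grip_width: 0.023
t 31.7 pos [ 5.156e-01  1.178e-01 -4.000e-04] yaw -14.53 tilt 0.18 w 0.023 F [-0.3 -1.9 13.2] q7 -0.03
shift [ 0.0008 -0.0029  0.0129] rows>= 1.0
turn -0.0011 or -6.001
```

```bash
python3 -m handwheel '[[1,0,0,-0.03,0,0,0],[1,0,0,-0.1,0,0,0],[1,0,0,-0.2,0,0,0],[1,0,0,-0.2,0,0,0],[1,0,0,-0.1,0,0,0],[1,0,0,0,0,0,0]]'
python3 - <<'E'
from h import *
go([.466,-.145,.122],-14.5)
c=cam('wrist');W=pts(c);y=np.array([.2506,.968]);s=readout.observe();b=(W[...,:2]-s['eef_pos'][:2])@y;Z=W[...,2]-s['eef_pos'][2]
m=(Z>.03)&(Z<.066)&(abs(b)<.04);print('block b rel tcp',np.nanpercentile(b[m],[1,99]).round(4))
E
```

```text
t: 32.3
eef_pos: [0.5155, 0.1184, 0.1271]
tcp_rot: [2.483, 1.923, 0.007]
contact_force: [-0.3, 0.6, -2.6]
grip_width: 0.0233
t 32.3 pos [0.5155 0.1184 0.1271] yaw -14.48 tilt 0.27 w 0.0233 F [-0.3  0.6 -2.6] q7 -0.18
shift [-1.3373  0.0895  0.0212] rows>= 6.0
turn 0.0006 or 6.001
block b rel tcp [0.0057 0.02  ]
```

```bash
python3 -m handwheel '[[1,-0.191,0.0128,0,0,0,0],[1,-0.191,0.0128,0,0,0,0],[1,-0.191,0.0128,0,0,0,0],[1,-0.191,0.0128,0,0,0,0],[1,-0.191,0.0128,0,0,0,0],[1,-0.191,0.0128,0,0,0,0],[1,-0.191,0.0128,0,0,0,0],[1,0,0,0.15,0,0,0],[1,0,0,0.15,0,0,0],[1,0,0,0.15,0,0,0],[1,0,0,0.05,0,0,0],[1,0,0,0,0,0,0]]'
python3 - <<'E'
from h import *
go([.466,-.145,.0176],-14.5)
E
```

```text
t: 33.55
eef_pos: [0.4633, -0.1456, 0.0229]
tcp_rot: [-2.483, -1.922, 0.004]
contact_force: [0.1, -0.1, -1.5]
grip_width: 0.0237
t 33.5 pos [ 0.4633 -0.1456  0.0229] yaw -14.53 tilt 0.18 w 0.0237 F [ 0.1 -0.1 -1.5] q7 0.5
shift [0.0061 0.0122 0.0266] rows>= 1.0
turn -0.0009 or -6.001
```

```bash
python3 -m handwheel '[[1,0,0,0.012,0,0,0],[1,0,0,0.01,0,0,0],[1,0,0,0.006,0,0,0],[1,0,0,0,0,0,0]]'; python3 -m handwheel '[[0.4,0,0,0,0,0,0],[0.2,0,0,0,0,0,0],[-0.1,0,0,0,0,0,0],[-0.3,0,0,0,0,0,0],[-0.3,0,0,0,0,0,0],[-0.3,0,0,-0.2,0,0,0],[-0.3,0,0,-0.2,0,0,0],[-0.3,0,0,-0.2,0,0,0],[-0.3,0,0,0,0,0,0]]'
python3 - <<'E'
from h import *
c=cam('wrist');comps(c,.075,.09,(.36,.6,-.4,-.05),150);comps(c,.05,.12,(.36,.6,-.4,-.05))
go([.646,-.2245,.14],-90)
c=cam('top');cv2.imwrite('pics/t7.png',c['pixels']);comps(c,.045,.1,(.4,.7,.03,.45))
E
```

```text
t: 33.95
eef_pos: [0.4649, -0.1453, 0.0189]
tcp_rot: [2.483, 1.924, 0.001]
contact_force: [0.0, -0.8, -1.9]
grip_width: 0.0233
t: 34.85
eef_pos: [0.4667, -0.1462, 0.1425]
tcp_rot: [2.481, 1.921, 0.007]
contact_force: [0.3, -0.2, 0.3]
grip_width: 0.0553
px [280. 209.] 1094 rect [ 463.4 -146.2] [41.8 24. ] 75.2 z 0.0839 0.09
px [307. 306.] 1165 rect [ 464.2 -222.9] [42.6 24.1] 75.4 z 0.0839 0.09
px [280. 211.] 2470 rect [ 463.4 -146.2] [41.8 24. ] 75.2 z 0.0888 0.1083
px [307. 306.] 2440 rect [ 464.2 -222.8] [42.7 24.1] 75.4 z 0.0843 0.1084
px [329. 366.] 552 rect [ 465.6 -286.9] [26.9 12.8] 11.9 z 0.0616 0.0732
t 34.9 pos [ 0.4659 -0.1454  0.1404] yaw -14.47 tilt 0.22 w 0.0554 F [-0.2 -0.   0.3] q7 0.32
shift [-0.1578  0.9709  0.0051] rows>= 5.0
turn 2.5177 or 8.518
```

View pics/t7.png

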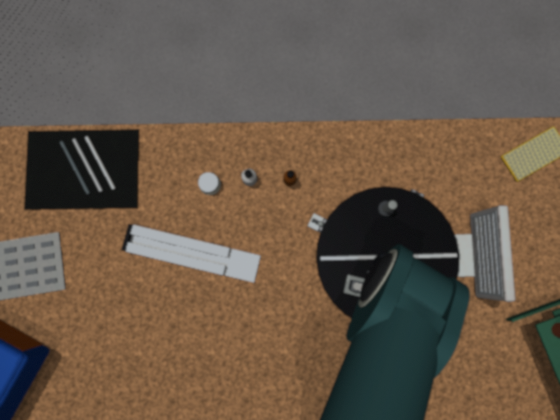

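```bash
python3 -m handwheel '[[-0.3,-0.0315,0.194,0,0,0,0],[-0.3,-0.0315,0.194,0,0,0,0],[-0.3,-0.0315,0.194,0,0,0,0],[-0.3,-0.0315,0.194,0,0,0,0],[-0.3,-0.0315,0.194,0,0,0,0],[-0.3,0,0,0,0,0,0.2798],[-0.3,0,0,0,0,0,0.2798],[-0.3,0,0,0,0,0,0.2798],[-0.3,0,0,0,0,0,0.2798],[-0.3,0,0,0,0,0,0.2798],[-0.3,0,0,0,0,0,0.2798],[-0.3,0,0,0,0,0,0.2798],[-0.3,0,0,0,0,0,0.2798],[-0.3,0,0,0,0,0,0.2798],[-0.3,0,0,0,0,0,0]]'
python3 - <<'E'
from h import *
c=cam('wrist');comps(c,.078,.097,(.6,.7,-.3,-.15));cv2.imwrite('pics/w8.png',c['pixels']);comps(c,.05,.12,(.4,.52,-.4,-.05))
go([.646,-.2245,.006],-90)
E
```

```text
t: 36.45
eef_pos: [0.6439, -0.2245, 0.1365]
tcp_rot: [3.141, -0.006, -0.004]
contact_force: [0.4, -0.1, 0.0]
grip_width: 0.0556
px [280. 213.] 899 rect [ 646. -223.] [19.2 19.3] 14.8 z 0.0942 0.0962
t 36.5 pos [ 0.644  -0.2246  0.1368] yaw -89.89 tilt 0.13 w 0.0552 F [ 0.  -0.3 -0.5] q7 -0.73
shift [ 0.0117 -0.0008  0.6541] rows>= 3.0
turn 0.0036 or 6.004
```

View pics/w8.png

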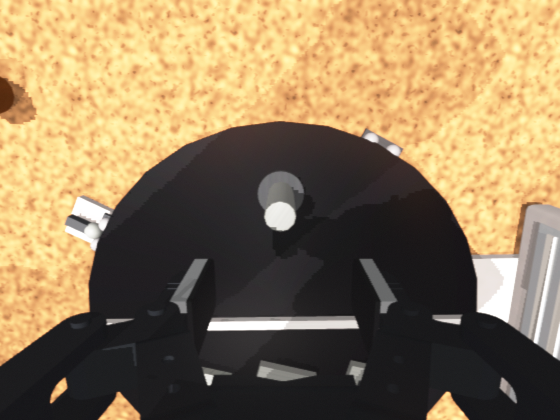

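```bash
python3 -m handwheel '[[-0.3,0.011,-0.008,0.2,0,0,0],[-0.3,0,0,0.2,0,0,0],[-0.3,0,0,0.17,0,0,0],[-0.3,0,0,0.08,0,0,0],[-0.3,0,0,0,0,0,0],[1,0,0,0,0,0,0],[1,0,0,0,0,0,0],[1,0,0,0,0,0,0],[1,0,0,0,0,0,0],[1,0,0,0,0,0,0],[1,0,0,0,0,0,0]]' 40
python3 - <<'E'
from h import *
go([.646,-.2245,.006],-90)
E
```

```text
t: 37.6
eef_pos: [0.6476, -0.2228, 0.0103]
tcp_rot: [-3.141, -0.0, -0.003]
contact_force: [-2.6, 3.9, 8.6]
grip_width: 0.0191
t 37.6 pos [ 0.6476 -0.2228  0.0103] yaw -89.98 tilt 0.12 w 0.0191 F [-2.6  3.9  8.6] q7 -0.66
shift [-0.0083  0.0087  0.0216] rows>= 1.0
turn 0.0006 or 6.001
```

```bash
python3 -m handwheel '[[1,-0.0001,-0.0125,0,0,0,-0.0417],[1,-0.0001,-0.0125,0,0,0,-0.0417],[1,-0.0001,-0.0125,0,0,0,-0.0417],[1,-0.0001,-0.0125,0,0,0,-0.0417],[1,-0.00055,-0.0251,0,0,0,-0.0833],[1,-0.00055,-0.0251,0,0,0,-0.0833],[1,-0.00055,-0.0251,0,0,0,-0.0833],[1,-0.00055,-0.0251,0,0,0,-0.0833],[1,-0.00055,-0.0251,0,0,0,-0.0833],[1,-0.00055,-0.0251,0,0,0,-0.0833],[1,-0.00055,-0.0251,0,0,0,-0.0833],[1,-0.00055,-0.0251,0,0,0,-0.0833],[1,-0.00055,-0.0251,0,0,0,-0.0833],[1,-0.00055,-0.0251,0,0,0,-0.0833],[1,-0.00055,-0.0251,0,0,0,-0.0833],[1,-0.00055,-0.0251,0,0,0,-0.0833],[1,-0.00055,-0.0251,0,0,0,-0.0833],[1,-0.00055,-0.0251,0,0,0,-0.0833],[1,-0.00055,-0.0251,0,0,0,-0.0833],[1,-0.00055,-0.0251,0,0,0,-0.0833]]'
python3 - <<'E'
from h import *
go([.531,-.109,.01],0)
s=readout.observe()['eef_pos'];r=np.array([s[0]-.5315,s[1]+.2245]);print('r',np.hypot(*r),'deg',np.degrees(np.arctan2(r[1],r[0])))
E
```

```text
t: 39.6
eef_pos: [0.6138, -0.1421, 0.0103]
tcp_rot: [2.9, 1.203, 0.003]
contact_force: [-2.4, -1.3, 11.3]
grip_width: 0.019
t 39.6 pos [ 0.6138 -0.1421  0.0103] yaw -44.94 tilt 0.14 w 0.019 F [-2.4 -1.3 11.3] q7 -0.04
shift [-1.754e-01 -4.102e-01  3.000e-04] rows>= 2.0
turn -1.4979 or -7.498
r 0.11649263401466636 deg 45.01620817270812
```

```bash
python3 -m handwheel '[[1,-0.00055,-0.0251,0,0,0,-0.0833],[1,-0.00055,-0.0251,0,0,0,-0.0833],[1,-0.00055,-0.0251,0,0,0,-0.0833],[1,-0.00055,-0.0251,0,0,0,-0.0833],[1,-0.00055,-0.0251,0,0,0,-0.0833],[1,-0.00055,-0.0251,0,0,0,-0.0833],[1,-0.00055,-0.0251,0,0,0,-0.0833],[1,-0.00055,-0.0251,0,0,0,-0.0833],[1,-0.00055,-0.0251,0,0,0,-0.0833],[1,-0.00055,-0.0251,0,0,0,-0.0833],[1,-0.00055,-0.0251,0,0,0,-0.0833],[1,-0.00055,-0.0251,0,0,0,-0.0833],[1,-0.00055,-0.0251,0,0,0,-0.0833],[1,-0.00055,-0.0251,0,0,0,-0.0833],[1,-0.00055,-0.0251,0,0,0,-0.0833],[1,-0.00055,-0.0251,0,0,0,-0.0833]]'
python3 -m handwheel '[[1,-0.0001,-0.0125,0,0,0,-0.0417],[1,-0.0001,-0.0125,0,0,0,-0.0417],[1,-0.0001,-0.0125,0,0,0,-0.0417],[1,-0.0001,-0.0125,0,0,0,-0.0417],[1,0,0,0,0,0,0],[1,0,0,0,0,0,0],[1,0,0,0,0,0,0]]'
python3 - <<'E'
from h import *
go([.531,-.109,.01],0)
s=readout.observe()['eef_pos'];r=np.array([s[0]-.5315,s[1]+.2245]);print('r',np.hypot(*r),'deg',np.degrees(np.arctan2(r[1],r[0])))
c=cam('top');comps(c,.028,.034,(.35,.7,-.4,-.05))
E
```

```text
t: 41.2
eef_pos: [0.5431, -0.1089, 0.0103]
tcp_rot: [2.313, 2.121, 0.003]
contact_force: [3.9, -1.7, 7.4]
grip_width: 0.0188
t: 41.9
eef_pos: [0.5323, -0.1084, 0.0101]
tcp_rot: [2.222, 2.219, 0.002]
contact_force: [-7.8, -0.2, 19.7]
grip_width: 0.019
t 41.9 pos [ 0.5323 -0.1084  0.0101] yaw -0.07 tilt 0.1 w 0.019 F [-7.8 -0.2 19.7] q7 0.62
shift [-0.0031 -0.0064  0.0007] rows>= 1.0
turn -0.0023 or -6.002
r 0.11612448744959872 deg 89.61478203143692
px [386. 209.] 137 rect [ 641.2 -225.3] [12.6 98.3] 87.8 z 0.0309 0.034
px [412. 223.] 139 rect [ 613.2 -293. ] [42.5 56.1] 75.6 z 0.0319 0.0339
px [412. 258.] 114 rect [ 531.1 -280. ] [31. 54.] 89.9 z 0.0319 0.034
px [414. 290.] 143 rect [ 454.  -288.4] [44.4 54.5] 79.3 z 0.0318 0.0339
px [391. 311.] 104 rect [ 408.3 -224.1] [73.3 11. ] 0.3 z 0.0315 0.034
```

```bash
python3 -m handwheel '[[0.4,0,0,0,0,0,0],[0,0,0,0,0,0,0],[-0.3,0,0,0,0,0,0],[-0.3,0,0,0,0,0,0],[-0.3,0,0,-0.15,0,0,0],[-0.3,0,0,-0.2,0,0,0],[-0.3,0,0,-0.2,0,0,0],[-0.3,0,0,-0.2,0,0,0],[-0.3,0.2,0,0,0,0,0],[-0.3,0.2,0,0,0,0,0],[-0.3,0.2,0,0,0,0,0],[-0.3,0.2,0,0,0,0,0],[-0.3,0.2,0,0,0,0,0],[-0.3,0.2,0,0,0,0,0],[-0.3,0,0,0,0,0,0],[-0.3,0,0,0,0,0,0]]'
python3 - <<'E'
from h import *
go([.5,.1,.2],0)
c=cam('top');comps(c,.028,.034,(.35,.7,-.4,-.05));print('tall');comps(c,.07,.12,(.35,.7,-.4,-.05))
W=pts(c);m=(W[...,2]>.0285)&(W[...,2]<.036)&(c['pixels'].sum(2)>250)&(abs(W[...,1]+.225)<.02)&(abs(W[...,0]-.53)<.17)
p=W[m];A=np.polyfit(p[:,0],p[:,1],1);print('bar slope deg',np.degrees(np.arctan(A[0])),m.sum())
print('byst');comps(c,.03,.1,(.66,.8,-.05,.25));cv2.imwrite('pics/t9.png',c['pixels'])
E
```

```text
t: 43.55
eef_pos: [0.5319, 0.1328, 0.1583]
tcp_rot: [2.221, 2.222, -0.001]
contact_force: [0.4, -1.5, -0.1]
grip_width: 0.0553
t 43.5 pos [0.5319 0.1328 0.1583] yaw 0.03 tilt 0.03 w 0.0553 F [ 0.4 -1.5 -0.1] q7 0.0
shift [-0.1638 -0.1597 -0.2082] rows>= 2.0
turn 0.0012 or 6.001
px [386. 213.] 155 rect [ 636.6 -224.8] [ 10.5 108.3] 89.9 z 0.0311 0.034
px [410. 221.] 112 rect [ 616.  -278.2] [19.1 52.4] 80.0 z 0.0312 0.034
px [419. 232.] 27 rect [ 587.7 -297.1] [21.5 10.2] 79.3 z 0.0321 0.0336
px [390. 282.] 297 rect [ 476.1 -227.3] [ 13.9 208.8] 90.0 z 0.0311 0.034
px [413. 257.] 147 rect [ 532.1 -291.7] [43.2 54.7] 77.1 z 0.032 0.034
px [338. 259.] 84 rect [ 530.2 -108.6] [33.  32.9] 89.7 z 0.031 0.034
px [414. 288.] 136 rect [ 456.9 -287.3] [32.9 54.5] 73.3 z 0.0322 0.034
tall
px [421. 220.] 229 rect [ 612.3 -291.3] [23.7 42.5] 74.2 z 0.0875 0.1086
px [423. 256.] 236 rect [ 531.5 -290.6] [24.1 42.6] 73.3 z 0.0878 0.1085
px [343. 257.] 72 rect [ 531.1 -109.3] [18.1 18. ] 86.0 z 0.0942 0.0987
px [425. 291.] 243 rect [ 454.2 -291.6] [24.8 41.8] 74.9 z 0.0887 0.1087
bar slope deg 0.4825914274672527 468
byst
px [249. 176.] 187 rect [726.6 101. ] [33.1 34.5] 41.6 z 0.052 0.0788
px [290. 177.] 153 rect [722.    3.6] [29.5 28.7] 47.0 z 0.0604 0.0889
px [208. 182.] 311 rect [715.2 199. ] [46.  46.2] 86.5 z 0.036 0.0418
```

View pics/t9.png

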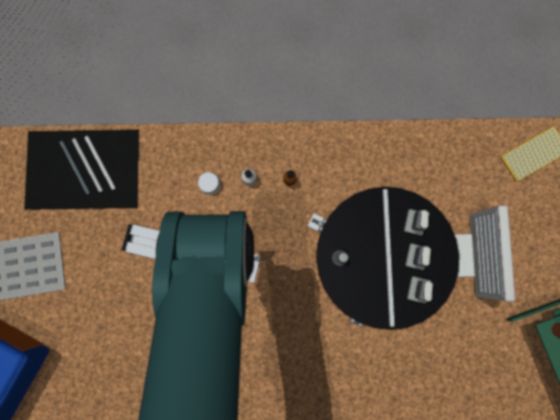

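```bash
python3 -c "
from workcell import bot
print(bot.hand_in())"
```

```text
the job is handed in; nothing more can be done
None
```

I turned the disc clockwise by its post into the loading detent and moved all three stands from the rail onto the loading half. I then turned the disc a quarter turn anticlockwise into its other detent. The job was handed in after about 44 s of robot time; the hand-in gave no verdict.

**Last checks, from the top camera:**
- **Stands:** all three are upright, 66–67 mm from the bar's line on the half away from the post. They stand about 66–105 mm from the disc's axis, facing the lamp.
- **Disc:** the bar lies within about 0.5° of the detent position.
- **Bystanders:** both bottles and the jar read within about 1 mm of their starting positions.
- **Gripper:** it is clear of everything.

**What disagreed or went wrong:**
- **Fingertip height:** both the wrist and scene cameras showed the real fingertips about 37 mm above the reported tool point.
- **First grasp:** because of that, I closed on the first stand's nail tip instead of its grip block, and it slipped after about 30 mm of sliding. I re-grasped it on the block and used the corrected height from then on.
- **First disc turn:** it was made the same way, with the fingers only on the top few mm of the post, but the disc still reached its detent.

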